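Load the work slide of a drilling jig under its leaf spring

TASK

Load the wooden work slide into the drilling jig: with the fingertips on top of it, press it firmly down on its sprung bed and, keeping it pressed down, push it along the channel so that it passes under the two lips and the leaf spring, until its nose is fully home against the end stop. Then let go and move clear. Never pick the slide up or lift it out of its channel, and leave everything else on the bench where it is.

Things in the scene. Friction and masses are not known exactly. Their poses are not given: they have to be found in the camera images.
- jig: Drilling jig screwed to the bench: dark wooden base 290 x 130 x 12 mm (x -115 to +175 mm) with a straight channel along its x, 46 mm wide; the slide runs to +x. Origin: at bench level under the channel's centre line; z up. The channel's side walls are 12 mm thick, tops 40 mm above the bench; its floor is the sprung bed.
- lips (a point): Middle of the mouth under the lips, in the jig's frame x 90 mm, 47 mm above the bench. Two aluminium lips overhang the channel's edges from here to the stop, 26 mm open between them, underside 47 mm, top 53 mm up; a bridge across them (x 90 to 108, top 66 mm up) holds the leaf. The slide must be pressed down over 5 mm to go under; fully down it clears by 3 mm.
- stop (a point): Middle of the end stop's face, in the jig's frame x 150 mm, 34 mm above the bench; steel, its top 62 mm up. Home, the slide's nose touches it: slide origin 75 mm short of it, rib still 15 mm outside the lips.
- slide: Work slide, loose, maple, about 130 g, 150 (x) x 44 x 22 mm with a rib across its top. Origin: centre of underside; +x to the nose (x +75), z up. Rib: x -10 to 0, full width, 12 mm above the top. Starts in the channel on the raised bed, its x along the jig's, top 52 mm above the bench, nose 8 to 30 mm short of the lips, which then stand 5 mm too low for it.
- press (a point): Point on the slide's flat top, 35 mm behind its origin, 25 mm behind the rib's rear face. The 65 mm of flat top behind the rib is the place for fingertips: press down there and push forward against the rib. It is 52 mm above the bench at the start, 44 mm when pressed fully down. Pushed along while just held down it resists with about 3 to 10 N.
- bed (a joint): How far the sprung bed (aluminium strip, x -97 to +149 mm in the jig) is pressed down, m: 0 up (top 30 mm above the bench), 0.008 fully down (22 mm). Its spring pushes up with 10 N when up, 16 N fully down. With the slide home and released it stays at about 0.005, the slide up against the lips.
- leaf (a joint): Leaf spring, a steel strip 18 mm wide sloping down from the bridge between the lips; free tip at x 140 mm in the jig, 40 mm above the bench at rest. Value: angle lifted, rad; 0 at rest, about 0.17 with the slide beneath, on which it presses with about 4 N.
- spindle_blank: Bystander: square wooden bar 120 (along its x) x 30 x 30 mm, lying beside the jig. Origin: centre of underside.
- wax_jar: Bystander: jar 60 mm across, 50 mm high, beside the jig. Origin: centre of underside.
- chuck_ring: Bystander: steel ring 66 mm across, 22 mm high, beside the jig. Origin: centre of underside.
- knob_blank: Bystander: turned wooden knob 44 mm across, 50 mm high, beside the jig. Origin: centre of underside.
- turned_bowl: Bystander: wooden bowl 140 mm across, 50 mm high, to the robot's right. Origin: centre of underside.
- gouge: Bystander: turning gouge 300 mm long, 29 mm high, lying to the robot's left; its x points along the blade. Origin: middle of its length, at bench level.
- chuck_wrench: Bystander: steel wrench 160 mm long, lying to the robot's right. Origin: middle, at bench level.

How it is judged:
By the outcome, as a careful person would: the job done as asked, in the order asked, and still so for the second after the job is handed in, with the robot touching nothing.
It also fails if it takes over 42 s, if anything falls off the work surface, if the arm or the gripper's body presses on something with over 40 N, if the wrist force passes 120 N, or if a joint passes its speed limit or range.

ROBOT

A 6-joint arm with a two-finger parallel gripper is mounted at the origin on the work surface. World frame = base frame: x ahead of the robot, y to its left, z up, the work surface at z = 0. Lengths are in m, angles in rad, forces in N, time in s.
With the tool pointing down it reaches from about 0.25 to 0.725 m from the base axis. Payload 4 kg.
Tool frame: the origin (TCP) lies on the centre line of the jaws, within the pads' length; the fingertips stand 17 mm ahead of it and the grasp point (between the pads) lies 2 mm behind it; z points along the fingers, y is the line along which they close (so a half turn about z gives the same grasp; the last joint's range is limited). The gripper opens to 85 mm and grips with 20 to 120 N. Pads are 22 mm wide; open, the fingers measure 114 mm over their backs; the gripper's body (76 mm by 85 mm) begins 54 mm behind the grasp point. The pads swing forward as they close: fully open they stand 13 mm farther back than shut.
Start: joints at [-1.264, 0.241, 0.005, 1.335, 0, 1.571], TCP at [0.151, -0.477, 0.248] pointing down, gripper open.
Joint ranges: [-2.72, 2.72], [-1.05, 1.87], [-1.09, 1.28], [-1.99, 2.15], [-1.42, 1.44], [-3.14, 3.14]. Speed limits (rad/s): [2.79, 2.79, 3.14, 3.14, 3.14, 3.14].

INTERFACE

Orientations are given as a unit quaternion [x, y, z, w].
In Python, from workcell import bot, camera, get_calibration gives the robot as it stands.
- The arm moves only by the tool apply_moves, never from a script. Its argument "steps" is a list of rows, each a list of 3 entries, a list of its own where there are three numbers: the shift along the tool's x, y, z as a fraction of full scale, then the turn, a rotation vector about the tool's x, y, z as a fraction of full scale, then the opening, from 0 (shut) to 1 (fully open). A call has exactly 8 rows; each row shifts and turns the commanded pose from where the row before left it, along the tool's axes as they then stand; what a row does not reach is not made up. Full scale, the value 1, is 20 cm for a shift and pi rad for a turn. A row lasts 1/12 s, in which the tool goes at most 41.7 mm and 7.16 degrees, less where a joint would pass 70% of its speed; a pose out of reach is approached as far as the arm can. A call with a number of a shift or a turn outside -1 to 1 is refused whole. A call with a gripper value outside its range is refused whole. The fingers move at their own pace and stop on an object; the grip force is fixed at half the most. Time passes only in rows, so rows that do not move let the fingers close, or fill a call up. It gives the time, the measured TCP pose, the force, the opening and the grip force at its end, in the units of the state.
- bot.get_obs(): the state, without advancing time (a new reading comes with each control period).
- camera(name): name is "scene" or "top" or "wrist"; returns (picture, depth): 420x560x3 uint8, red, green, blue; 420x560 float32, m along the optical axis (not along the pixel's ray), 0 where there is no reading.
- get_calibration(name): a dict with "fov_y" (degrees; the focal length in pixels is half the picture's height over the tangent of half this angle, whatever the lens; pixels are square), "cx", "cy" (the principal point, pixels), "dist_coeffs" ([k1, k2, p1, p2, k3] as OpenCV has them; the pictures are not rectified), "rvec" (rotation vector, rad) and "tvec" (3), from world to camera coordinates, as OpenCV has them. Camera axes: x right, y down, z forward; pixel columns grow to the right and rows downward; lengths in m; the calibration is good to about 2 mm. A picture is of the moment at which its call begins: read the wrist's pose just before it. get_calibration takes no time and is no camera call; for the wrist camera it gives the pose at the moment of the call.
- bot.job_done(): hands the job in; it is judged then, once.
The state is a dict: "clock": time; "joint_pos": joint angles; "joint_vel": joint speeds; "tau": joint torques, N m; "eef_pos": TCP position; "tool_rot": TCP orientation; "ft_force": force on the tool from outside, world axes, zero at the start; "ft_torque": the same for the moment, N m; "grip_width": finger opening in m; "grasp_force": force on a finger pad.
Only numpy, scipy, OpenCV 4.12 (cv2) and the standard library are available. Lean on these libraries where they do the work, as an engineer would, in place of code of your own. Each camera call takes 0.05 s, during which the arm holds its last target. There are 200 camera calls.

## Working session

There is one attempt and no reset: what is moved stays moved. The work goes in short steps, Python scripts to look and compute and a tool call to move; the robot and the scene stay as the last step left them, time stands still between calls to the robot, and variables do not carry over. Pictures are saved under pics/ and viewed, at most 10 in all, crops included, and the job is handed in when it is done.

Besides the shell and the picture viewer there is one more tool, called after "Call:" in YAML: its name, and indented under it one key for each argument. apply_moves: Moves the arm, as the interface text tells. Its arguments: {"type":"object","properties":{"steps":{"type":"array"}},"required":["steps"]}

```bash
mkdir -p pics; ls
cat > h.py <<'E'
import numpy as np, cv2
from workcell import bot, camera, get_calibration
def K(c):
    f=210/np.tan(np.radians(c["fov_y"])/2); return np.array([[f,0,c["cx"]],[0,f,c["cy"]],[0,0,1.]])
def world(c,px,d):
    "pixels (n,2), depths (n) -> world points"
    n=cv2.undistortPoints(np.float64(px).reshape(-1,1,2),K(c),np.float64(c["dist_coeffs"])).reshape(-1,2)
    R=cv2.Rodrigues(np.float64(c["rvec"]))[0]; P=np.c_[n,np.ones(len(n))]*np.float64(d).reshape(-1,1)
    return (P-np.ravel(c["tvec"]))@R
def cloud(name):
    c=get_calibration(name); im,d=camera(name)
    v,u=np.mgrid[:420,:560]; W=world(c,np.c_[u.ravel(),v.ravel()],d.ravel()).reshape(420,560,3)
    W[d==0]=np.nan; return im,W,c
E
python3 - <<'E'
from h import *
print(bot.get_obs())
for n in("top","scene"):
    im,W,c=cloud(n); cv2.imwrite(f"pics/{n}0.png",im[...,::-1]); np.save(f"{n}0.npy",W); print(n,c)
E
```

```text
pics
{'clock': 0.0, 'joint_pos': array([-1.26398363e+00,  2.41467030e-01,  3.69764575e-03,  1.33521822e+00,
       -9.46096842e-06,  1.57078556e+00]), 'joint_vel': array([ 1.97260948e-04,  2.37505999e-04,  2.25276852e-03,  3.26323340e-04,
       -1.80466111e-05,  1.24409633e-03]), 'tau': array([-9.38933808e-04, -3.72314537e+01,  2.52409369e+01,  1.70999730e-02,
       -1.56107326e-04,  2.10809802e-06]), 'eef_pos': array([ 0.15082219, -0.47606397,  0.24737581]), 'tool_rot': array([ 9.88254888e-01,  1.52810591e-01, -1.72088358e-04, -1.08204857e-03]), 'ft_force': array([ 0.24962141,  0.18961216, -0.41194413]), 'ft_torque': array([-0.04785167,  0.01625848,  0.06275546]), 'grasp_force': 0.0, 'grip_width': 0.0852904429464823}
top {'fov_y': 52.162654748314395, 'cx': 289.7332755741344, 'cy': 212.32936002238492, 'dist_coeffs': array([0.03290542, 0.        , 0.        , 0.        , 0.        ]), 'rvec': array([ 2.14575368, -2.16182084,  0.0999069 ]), 'tvec': array([0.03781334, 0.52890776, 1.21858253])}
scene {'fov_y': 51.85990508948382, 'cx': 286.04546037136197, 'cy': 208.65566871640434, 'dist_coeffs': array([-0.004231,  0.      ,  0.      ,  0.      ,  0.      ]), 'rvec': array([ 1.2711557 ,  2.2340734 , -0.95849386]), 'tvec': array([ 0.2550384 , -0.27299921,  1.51521415])}
```

View pics/top0.png

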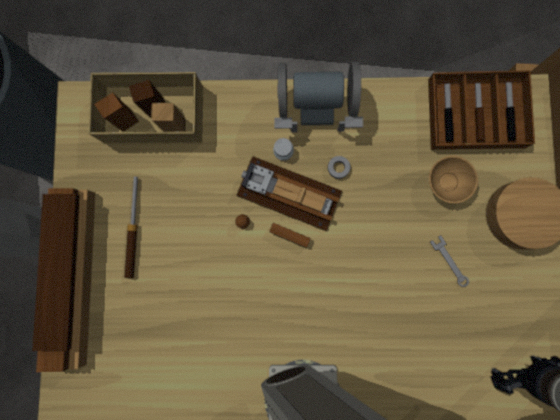

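View pics/scene0.png

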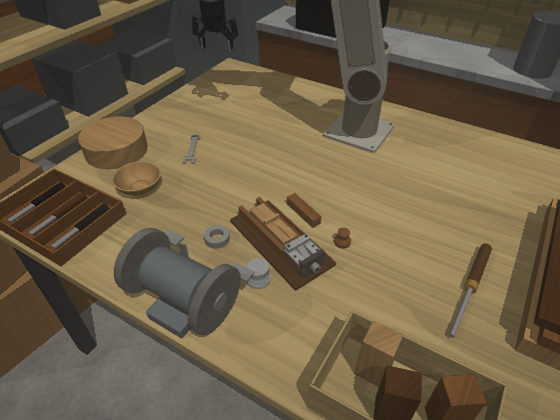

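The top view shows the jig from about (240,190) to (340,205) px. The lips, bridge and stop are at the left end (260,180), and the slide with its rib is around (300,195). The jar, ring, knob and bar sit close by. Next I measure.

Run:
```python
from h import *
W=np.load("top0.npy"); im=cv2.imread("pics/top0.png")
S=W[150:235,230:350].reshape(-1,3)
print("table z",np.nanmedian(W[260:330,200:300,2]))
# largest component over 6mm
m=((W[...,2]>0.006)&(W[...,2]<0.1)).astype(np.uint8); n,l=cv2.connectedComponents(m,connectivity=4)
k=l[195,290]; P=W[l==k]; print(len(P),k)
r=cv2.minAreaRect(np.float32(P[:,:2]*1000)); print(r); b=cv2.boxPoints(r);print(b)
E1=[]
# jig frame from rect
c=np.array(r[0])/1000; e=sorted([(np.linalg.norm(b[1]-b[0]),0),(np.linalg.norm(b[2]-b[1]),1)])[1][1]
x=(b[e+1]-b[e]); x=x/np.linalg.norm(x); x=x if x[1]>0 else -x
y=np.array([-x[1],x[0]]); o=c-x*0.030
print("x",x,"yaw",np.degrees(np.arctan2(x[1],x[0])),"origin",o)
Q=(P[:,:2]-o); J=np.c_[Q@x,Q@y,P[:,2]]*1000
def st(n,s): print(n,s.sum(),J[s].min(0).round(1),J[s].max(0).round(1),J[s].mean(0).round(1))
for lo,hi in((8,17),(35,45),(48,57),(58,75)): st((lo,hi),(J[:,2]>lo)&(J[:,2]<hi))
s=abs(J[:,1])<12; 
for a in range(-116,176,6):
    t=s&(J[:,0]>=a)&(J[:,0]<a+6); print(a,t.sum(),np.median(J[t,2]).round(1),end="; ")
big=cv2.resize(im[140:245,220:360],None,fx=5.6,fy=5.6,interpolation=cv2.INTER_CUBIC); cv2.imwrite("pics/crop.png",big)
```

```text
table z -0.00310867789168097
3922 198
((590.6214599609375, 38.268150329589844), (290.3910217285156, 130.32736206054688), 68.02688598632812)
[[ 475.86328   -71.997894]
 [ 596.72363  -120.76268 ]
 [ 705.37964   148.5342  ]
 [ 584.5193    197.29898 ]]
x [0.3741714 0.9273596] yaw 68.02689 origin [0.57939632 0.01044736]
(8, 17) 1160 [-115.1  -64.6    8. ] [173.9  65.2  16.9] [20.7  6.4 10.4]
(35, 45) 602 [-114.3  -35.2   35. ] [175.2  35.2  45. ] [ 9.6  3.4 38.7]
(48, 57) 734 [-78.2 -35.5  48. ] [162.2  35.   57. ] [42.7  0.2 50.8]
(58, 75) 256 [-13.7 -33.6  58. ] [161.4  33.   69.4] [94.4  0.1 62. ]
-116 11 9.7; -110 16 9.9; -104 13 9.2; -98 14 26.8; -92 18 27.2; -86 17 27.1; -80 16 46.8; -74 18 48.7; -68 18 49.5; -62 16 50.1; -56 18 48.4; -50 19 47.9; -44 17 48.5; -38 17 48.2; -32 16 48.1; -26 18 48.8; -20 18 48.7; -14 19 60.5; -8 16 59.5; -2 16 49.7; 4 17 48.3; 10 18 49.1; 16 16 48.2; 22 16 50.3; 28 19 50.1; 34 15 49.5; 40 18 49.0; 46 17 49.4; 52 17 49.1; 58 18 49.5; 64 17 50.6; 70 10 28.9; 76 15 27.1; 82 17 26.8; 88 30 58.1; 94 17 62.9; 100 17 63.0; 106 12 54.0; 112 13 47.5; 118 15 48.0; 124 14 44.3; 130 12 41.7; 136 15 39.4; 142 14 26.6; 148 29 54.6; 154 16 59.8; 160 7 56.1; 166 16 41.1; 172 11 36.9;
```

View pics/crop.png

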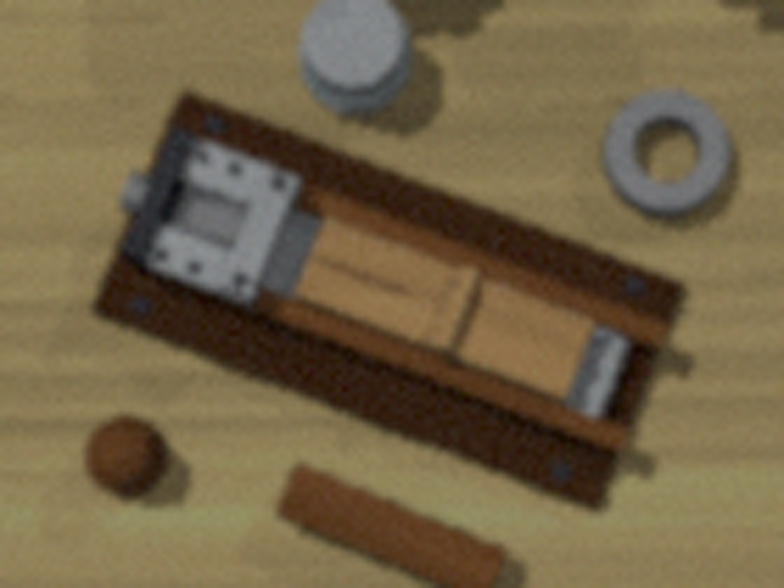

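Jig origin is (0.579, 0.010) with yaw 68°, and the rectangle fit gives 290×130 mm as it should. Heights read about 3 mm low, the same as the table. The slide's nose is at jig x≈71 and its rib at −14 to −4, so the slide origin is at about −4 and has 79 mm to travel. First I turn the tool (+50.4° yaw) and shut the fingers.

Call:
apply_moves:
  steps:
    - [[0, 0, 0], [0, 0, -0.035], 0]
    - [[0, 0, 0], [0, 0, -0.035], 0]
    - [[0, 0, 0], [0, 0, -0.035], 0]
    - [[0, 0, 0], [0, 0, -0.035], 0]
    - [[0, 0, 0], [0, 0, -0.035], 0]
    - [[0, 0, 0], [0, 0, -0.035], 0]
    - [[0, 0, 0], [0, 0, -0.035], 0]
    - [[0, 0, 0], [0, 0, -0.035], 0]

```text
clock: 0.77
eef_pos: [0.1509, -0.4763, 0.2477]
tool_rot: [0.828, 0.561, 0.0, -0.001]
ft_force: [-0.2, 0.7, 0.6]
grip_width: -0.0001
grasp_force: 0.0
```

```bash
cat >> h.py <<'E'
from scipy.spatial.transform import Rotation as Ro
X=np.array([.3742,.9274]); Y=np.array([-.9274,.3742]); O=np.array([.5794,.0104])
def rel(jx=None,jy=0,z=None):
    o=bot.get_obs(); p=o["eef_pos"]; R=Ro.from_quat(o["tool_rot"])
    J=np.r_[(p[:2]-O)@X,(p[:2]-O)@Y,p[2]]*1000; xa=R.as_matrix()[:,0]
    print("t%.2f jig"%o["clock"],J.round(1),"yaw %.2f"%np.degrees(np.arctan2(xa[1],xa[0])),"zaxis",R.as_matrix()[:,2].round(4),"F",o["ft_force"].round(1),"Fjx %.1f"%(o["ft_force"][:2]@X),"w %.4f"%o["grip_width"],"q",o["joint_pos"].round(2))
    if jx is not None:
        d=np.r_[O+X*jx/1000+Y*jy/1000,z/1000]-p; print("tool shift frac total",(R.inv().apply(d)/.2).round(4))
E
python3 -c "
from h import *
rel(-29,0,150)"
```

```text
t0.77 jig [-611.7  215.3  247.7] yaw 68.29 zaxis [-4.0e-04  1.3e-03 -1.0e+00] F [-0.2  0.7  0.6] Fjx 0.6 w -0.0001 q [-1.26  0.24  0.    1.34  0.    0.69]
tool shift frac total [2.9078 1.0902 0.4908]
```

Call:
apply_moves:
  steps:
    - [[0.18, 0.068, 0], [0, 0, 0], 0]
    - [[0.18, 0.068, 0], [0, 0, 0], 0]
    - [[0.18, 0.068, 0], [0, 0, 0], 0]
    - [[0.18, 0.068, 0], [0, 0, 0], 0]
    - [[0.18, 0.068, 0], [0, 0, 0], 0]
    - [[0.18, 0.068, 0], [0, 0, 0], 0]
    - [[0.18, 0.068, 0], [0, 0, 0], 0]
    - [[0.18, 0.068, 0], [0, 0, 0], 0]

```text
clock: 1.43
eef_pos: [0.3605, -0.2487, 0.2481]
tool_rot: [0.829, 0.559, -0.0, -0.0]
ft_force: [0.6, -1.1, 0.0]
grip_width: 0.0002
grasp_force: 0.0
```

Call:
apply_moves:
  steps:
    - [[0.18, 0.068, 0], [0, 0, 0], 0]
    - [[0.18, 0.068, 0], [0, 0, 0], 0]
    - [[0.18, 0.068, 0], [0, 0, 0], 0]
    - [[0.18, 0.068, 0.05], [0, 0, 0], 0]
    - [[0.18, 0.068, 0.08], [0, 0, 0], 0]
    - [[0.18, 0.068, 0.08], [0, 0, 0], 0]
    - [[0.18, 0.068, 0.08], [0, 0, 0], 0]
    - [[0.1, 0.068, 0.08], [0, 0, 0], 0]

```text
clock: 2.1
eef_pos: [0.5641, -0.0356, 0.173]
tool_rot: [0.828, 0.56, 0.0, -0.001]
ft_force: [0.8, 0.0, -0.8]
grip_width: 0.0
grasp_force: 0.0
```

```bash
python3 -c "
from h import *
rel(-29,0,90)
im,W,c=cloud('wrist'); np.save('wr1.npy',W); cv2.imwrite('pics/wr1.png',im[...,::-1])"
```

```text
t2.10 jig [-48.4  -3.  173. ] yaw 68.17 zaxis [-1.0e-04  1.2e-03 -1.0e+00] F [ 0.8  0.  -0.8] Fjx 0.3 w 0.0000 q [-0.06  0.41  0.05  1.21  0.    1.89]
tool shift frac total [ 0.0965 -0.0145  0.4153]
```

View pics/wr1.png

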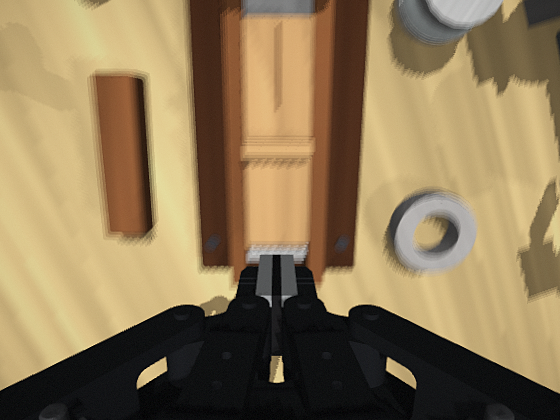

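The wrist view shows the fingers (x≈276 px) in line with the slide's centre (≈278 px). The rib is at row ~150 and the slide lies straight in the image. I move over the press spot and go down.

Call:
apply_moves:
  steps:
    - [[0.024, -0.003, 0.06], [0, 0, 0], 0]
    - [[0.024, -0.003, 0.06], [0, 0, 0], 0]
    - [[0.024, -0.003, 0.06], [0, 0, 0], 0]
    - [[0.023, -0.003, 0.06], [0, 0, 0], 0]
    - [[0, -0.002, 0.06], [0, 0, 0], 0]
    - [[0, 0, 0.06], [0, 0, 0], 0]
    - [[0, 0, 0.03], [0, 0, 0], 0]
    - [[0, 0, 0], [0, 0, 0], 0]

```text
clock: 2.82
eef_pos: [0.5655, -0.0206, 0.0944]
tool_rot: [0.829, 0.559, -0.002, -0.001]
ft_force: [-0.8, 0.3, -0.5]
grip_width: -0.0001
grasp_force: 0.0
```

Run:
```python
from h import *
rel(-29,0,69)
im,W,c=cloud('wrist'); cv2.imwrite('pics/wr2.png',im[...,::-1])
Q=W.reshape(-1,3); Q=Q[np.isfinite(Q[:,0])]; J=np.c_[(Q[:,:2]-O)@X,(Q[:,:2]-O)@Y,Q[:,2]]*1000
def r(n,s): print(n,s.sum(),J[s].min(0).round(1),J[s].max(0).round(1),np.median(J[s],0).round(1))
for z in range(36,72,2):
    s=(abs(J[:,1])<18)&(J[:,0]>-15)&(J[:,0]<70)&(J[:,2]>=z)&(J[:,2]<z+2)
    if s.sum()>20: print(z,end=' '); r('',s)
r('fingers?',(abs(J[:,1])<20)&(J[:,2]>66)&(J[:,2]<80))
```

```text
t2.82 jig [-33.9   1.3  94.4] yaw 67.97 zaxis [-4.3e-03  1.0e-04 -1.0e+00] F [-0.8  0.3 -0.5] Fjx -0.1 w -0.0001 q [-0.04  0.48 -0.06  1.03 -0.    1.92]
tool shift frac total [0.0246 0.0068 0.1268]
48  1556 [ -4.6 -18.   48.1] [70. 18. 50.] [39.8  1.2 49.8]
50  12631 [ -4.7 -18.   50. ] [70. 18. 52.] [35.2 -0.1 50.9]
52  593 [ -4.6 -17.9  52. ] [69.9 18.  54. ] [32.3 -1.  52.2]
54  77 [ -4.7 -17.6  54. ] [-4.  17.8 56. ] [-4.4  2.  55. ]
56  95 [ -4.7 -17.8  56. ] [-4.  17.9 58. ] [-4.4 -1.1 57. ]
58  77 [ -4.6 -17.6  58. ] [-3.9 17.8 60. ] [-4.4  1.1 59.1]
60  282 [-14.5 -18.   60. ] [-3.9 17.8 62. ] [-6.1 -0.4 61.6]
62  1616 [-14.2 -18.   62. ] [-4. 18. 64.] [-9.  -0.1 62.8]
64  60 [-13.  -17.3  64. ] [-4.2 17.9 64.8] [-9.  -0.1 64.1]
fingers? 1 [-23.2  -2.   80. ] [-23.2  -2.   80. ] [-23.2  -2.   80. ]
```

View pics/wr2.png

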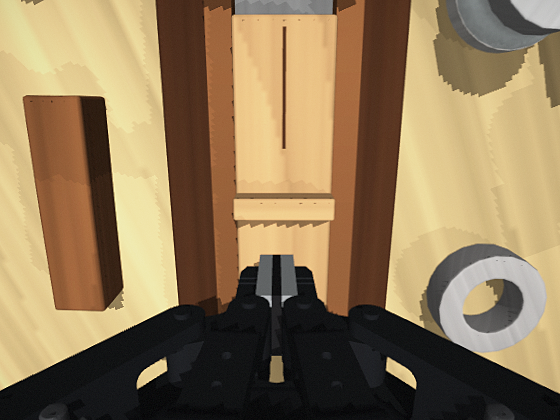

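The wrist picture is sharp. The rib spans jig x −14 to −4, the slide top reads 51 mm, and the fingertips are just behind the rib (rib row ~210, tips ~255, x≈278 px). I keep going down.

Call:
apply_moves:
  steps:
    - [[0.007, 0.006, 0.03], [0, 0, 0], 0]
    - [[0, 0, 0.03], [0, 0, 0], 0]
    - [[0, 0, 0.02], [0, 0, 0], 0]
    - [[0, 0, 0.01], [0, 0, 0], 0]
    - [[0, 0, 0.01], [0, 0, 0], 0]
    - [[0, 0, 0], [0, 0, 0], 0]
    - [[0, 0, 0], [0, 0, 0], 0]
    - [[0, 0, 0], [0, 0, 0], 0]

```text
clock: 3.53
eef_pos: [0.569, -0.0196, 0.0765]
tool_rot: [0.829, 0.559, 0.0, 0.0]
ft_force: [0.2, 0.8, -0.1]
grip_width: 0.0001
grasp_force: 0.0
```

```bash
python3 -c "
from h import *
rel(-29,0,61)"
```

```text
t3.53 jig [-31.7  -1.6  76.5] yaw 67.98 zaxis [ 4.e-04  0.e+00 -1.e+00] F [ 0.2  0.8 -0.1] Fjx 0.8 w 0.0001 q [-0.03  0.5  -0.08  0.99  0.    1.92]
tool shift frac total [ 0.0135 -0.0081  0.0777]
```

Call:
apply_moves:
  steps:
    - [[0.005, -0.005, 0.01], [0, 0, 0], 0]
    - [[0, 0, 0.01], [0, 0, 0], 0]
    - [[0, 0, 0.01], [0, 0, 0], 0]
    - [[0, 0, 0.01], [0, 0, 0], 0]
    - [[0, 0, 0.01], [0, 0, 0], 0]
    - [[0, 0, 0.005], [0, 0, 0], 0]
    - [[0, 0, 0], [0, 0, 0], 0]
    - [[0, 0, 0], [0, 0, 0], 0]

```text
clock: 4.2
eef_pos: [0.5683, -0.0183, 0.0665]
tool_rot: [0.829, 0.559, 0.0, 0.0]
ft_force: [-3.1, 0.9, 8.9]
grip_width: 0.0003
grasp_force: 4.4
```

```bash
python3 -c "
from h import *
rel(-29,0,61)"
```

```text
t4.20 jig [-30.7  -0.4  66.5] yaw 67.98 zaxis [ 6.e-04  1.e-04 -1.e+00] F [-3.1  0.9  8.9] Fjx -0.4 w 0.0003 q [-0.03  0.51 -0.09  0.96  0.    1.92]
tool shift frac total [ 0.0087 -0.0022  0.0275]
```

Call:
apply_moves:
  steps:
    - [[0, 0, 0.01], [0, 0, 0], 0]
    - [[0, 0, 0.01], [0, 0, 0], 0]
    - [[0, 0, 0.005], [0, 0, 0], 0]
    - [[0, 0, 0.005], [0, 0, 0], 0]
    - [[0, 0, 0], [0, 0, 0], 0]
    - [[0, 0, 0], [0, 0, 0], 0]
    - [[0, 0, 0], [0, 0, 0], 0]
    - [[0, 0, 0], [0, 0, 0], 0]

```text
clock: 4.87
eef_pos: [0.5684, -0.0183, 0.0614]
tool_rot: [0.829, 0.559, 0.0, 0.0]
ft_force: [-4.7, 1.2, 13.0]
grip_width: -0.0
grasp_force: 6.5
```

```bash
python3 -c "
from h import *
rel(-29,0,61)"
```

```text
t4.87 jig [-30.7  -0.5  61.4] yaw 67.98 zaxis [ 1.2e-03  1.0e-04 -1.0e+00] F [-4.7  1.2 13. ] Fjx -0.6 w -0.0000 q [-0.03  0.52 -0.1   0.95  0.    1.92]
tool shift frac total [ 0.0085 -0.0024  0.0018]
```

Call:
apply_moves:
  steps:
    - [[0, 0, 0.005], [0, 0, 0], 0]
    - [[0, 0, 0.005], [0, 0, 0], 0]
    - [[0, 0, 0.003], [0, 0, 0], 0]
    - [[0, 0, 0], [0, 0, 0], 0]
    - [[0, 0, 0], [0, 0, 0], 0]
    - [[0, 0, 0], [0, 0, 0], 0]
    - [[0, 0, 0], [0, 0, 0], 0]
    - [[0, 0, 0], [0, 0, 0], 0]

```text
clock: 5.53
eef_pos: [0.5684, -0.0183, 0.0609]
tool_rot: [0.829, 0.559, 0.001, 0.001]
ft_force: [-8.8, 0.6, 25.5]
grip_width: -0.0001
grasp_force: 12.7
```

```bash
python3 -c "
from h import *
rel(-29,0,61)"
```

```text
t5.53 jig [-30.7  -0.6  60.9] yaw 67.98 zaxis [ 0.0024 -0.     -1.    ] F [-8.8  0.6 25.5] Fjx -2.8 w -0.0001 q [-0.03  0.52 -0.1   0.95  0.    1.92]
tool shift frac total [ 0.0086 -0.0029 -0.0003]
```

Pressed to the bottom (TCP 60.9 mm, 25 N). Now I push forward.

Call:
apply_moves:
  steps:
    - [[0.01, 0, 0], [0, 0, 0], 0]
    - [[0.01, 0, 0], [0, 0, 0], 0]
    - [[0.01, 0, 0], [0, 0, 0], 0]
    - [[0.01, 0, 0], [0, 0, 0], 0]
    - [[0.01, 0, 0], [0, 0, 0], 0]
    - [[0.01, 0, 0], [0, 0, 0], 0]
    - [[0.01, 0, 0], [0, 0, 0], 0]
    - [[0, 0, 0], [0, 0, 0], 0]

```text
clock: 6.2
eef_pos: [0.5725, -0.0103, 0.061]
tool_rot: [0.83, 0.558, -0.003, 0.004]
ft_force: [-12.0, -12.9, 28.2]
grip_width: 0.0001
grasp_force: 13.8
```

```bash
python3 -c "
from h import *
rel(54,0,61)
im,W,c=cloud('wrist'); cv2.imwrite('pics/wr3.png',im[...,::-1])
Q=W.reshape(-1,3); Q=Q[np.isfinite(Q[:,0])]; J=np.c_[(Q[:,:2]-O)@X,(Q[:,:2]-O)@Y,Q[:,2]]*1000
for a in range(-20,100,4):
    s=(abs(J[:,1])<10)&(J[:,0]>=a)&(J[:,0]<a+4)&(J[:,2]<80)
    if s.sum(): print(a,s.sum(),np.median(J[s,2]).round(1),end='; ')"
```

```text
t6.20 jig [-21.8  -1.4  61. ] yaw 67.78 zaxis [ 0.     -0.0105 -0.9999] F [-12.  -12.9  28.2] Fjx -16.4 w 0.0001 q [-0.01  0.53 -0.09  0.96 -0.01  1.95]
tool shift frac total [ 0.3789 -0.0085 -0.004 ]
-20 98 43.2; -16 676 59.2; -12 1757 64.7; -8 191 54.6; -4 546 54.8; 0 633 54.7; 4 917 43.8; 8 504 42.9; 12 522 42.7; 16 522 42.8; 20 535 42.8; 24 538 42.8; 28 576 42.8; 32 582 42.8; 36 590 42.8; 40 600 42.8; 44 601 42.7; 48 629 42.8; 52 630 42.7; 56 667 42.8; 60 670 42.8; 64 679 42.8; 68 698 42.8; 72 715 42.7; 76 541 42.7; 80 32 21.2; 84 368 20.7;
```

View pics/wr3.png

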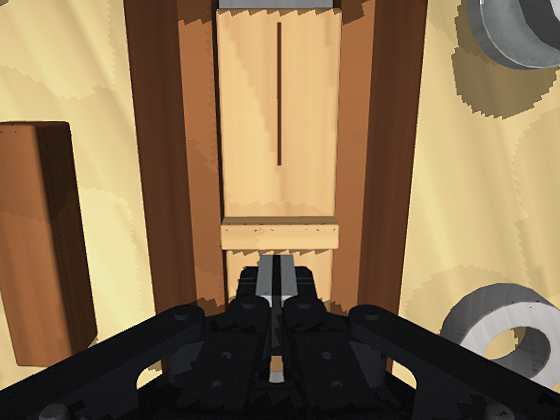

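The slide moves flat and fully down: its top reads 43 mm, the nose is at ~80, and the rib is just ahead of the fingertips (row ~240). I continue with a small sideways relief.

Call:
apply_moves:
  steps:
    - [[0.012, -0.003, 0], [0, 0, 0], 0]
    - [[0.012, -0.003, 0], [0, 0, 0], 0]
    - [[0.012, 0, 0], [0, 0, 0], 0]
    - [[0.012, 0, 0], [0, 0, 0], 0]
    - [[0.012, 0, 0], [0, 0, 0], 0]
    - [[0.012, 0, 0], [0, 0, 0], 0]
    - [[0.012, 0, 0], [0, 0, 0], 0]
    - [[0.012, 0, 0], [0, 0, 0], 0]

```text
clock: 6.92
eef_pos: [0.58, 0.0083, 0.061]
tool_rot: [0.83, 0.558, -0.001, 0.005]
ft_force: [-8.7, -10.8, 24.0]
grip_width: -0.0001
grasp_force: 12.2
```

```bash
python3 -c "
from h import *
rel(54,0,61)"
```

```text
t6.92 jig [-1.7 -1.3 61. ] yaw 67.78 zaxis [ 0.0027 -0.0094 -1.    ] F [ -8.7 -10.8  24. ] Fjx -13.3 w -0.0001 q [ 0.02  0.54 -0.07  0.96 -0.01  1.98]
tool shift frac total [ 0.2786 -0.0077 -0.0023]
```

Call:
apply_moves:
  steps:
    - [[0.014, -0.002, 0.001], [0, 0, 0], 0]
    - [[0.014, 0, 0.001], [0, 0, 0], 0]
    - [[0.014, 0, 0], [0, 0, 0], 0]
    - [[0.014, 0, 0], [0, 0, 0], 0]
    - [[0.014, 0, 0], [0, 0, 0], 0]
    - [[0.014, 0, 0], [0, 0, 0], 0]
    - [[0.014, 0, 0], [0, 0, 0], 0]
    - [[0.014, 0, 0], [0, 0, 0], 0]

```text
clock: 7.58
eef_pos: [0.5884, 0.0291, 0.061]
tool_rot: [0.83, 0.558, -0.001, 0.005]
ft_force: [-8.9, -11.8, 25.6]
grip_width: 0.0
grasp_force: 12.6
```

```bash
python3 -c "
from h import *
rel(54,0,61)
im,W,c=cloud('wrist'); cv2.imwrite('pics/wr4.png',im[...,::-1])
Q=W.reshape(-1,3); Q=Q[np.isfinite(Q[:,0])]; J=np.c_[(Q[:,:2]-O)@X,(Q[:,:2]-O)@Y,Q[:,2]]*1000
s=(abs(J[:,1])<18)&(J[:,2]>50)&(J[:,2]<54)&(J[:,0]<80);print('rib face x',np.percentile(J[s,0],[2,50,98]))
s=(abs(J[:,1])<18)&(J[:,2]>58)&(J[:,2]<66)&(J[:,0]<80);print('rib top x',np.percentile(J[s,0],[2,50,98]))"
```

```text
t7.58 jig [20.7 -1.3 61. ] yaw 67.77 zaxis [ 0.0036 -0.0094 -0.9999] F [ -8.9 -11.8  25.6] Fjx -14.3 w 0.0000 q [ 0.05  0.55 -0.04  0.98 -0.01  2.01]
tool shift frac total [ 0.1663 -0.0073 -0.0015]
rib face x [27.51426073 43.71703472 47.19181711]
rib top x [27.34784205 28.46815218 32.35678143]
```

View pics/wr4.png

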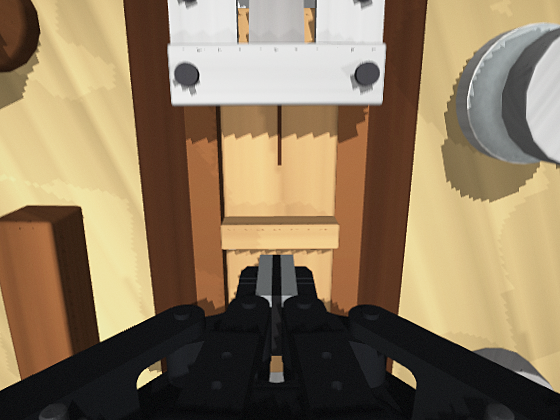

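The slide is under the bridge. The rib (rows 217–250) spans jig x≈37–47, so its origin is at about 47, with 28 mm to go and still held down.

Call:
apply_moves:
  steps:
    - [[0.014, -0.002, 0], [0, 0, 0], 0]
    - [[0.014, 0, 0], [0, 0, 0], 0]
    - [[0.014, 0, 0], [0, 0, 0], 0]
    - [[0.014, 0, 0], [0, 0, 0], 0]
    - [[0.014, 0, 0], [0, 0, 0], 0]
    - [[0.014, 0, 0], [0, 0, 0], 0]
    - [[0.012, 0, 0], [0, 0, 0], 0]
    - [[0.01, 0, 0], [0, 0, 0], 0]

```text
clock: 8.3
eef_pos: [0.5967, 0.0487, 0.0609]
tool_rot: [0.83, 0.557, -0.001, 0.005]
ft_force: [-7.9, -17.0, 25.9]
grip_width: -0.0003
grasp_force: 15.9
```

```bash
cat > look.py <<'E'
from h import *
rel()
im,W,c=cloud('wrist'); cv2.imwrite('pics/last.png',im[...,::-1])
Q=W.reshape(-1,3); Q=Q[np.isfinite(Q[:,0])]; J=np.c_[(Q[:,:2]-O)@X,(Q[:,:2]-O)@Y,Q[:,2]]*1000
s=(abs(J[:,1])<18)&(abs(J[:,1])>5)&(J[:,2]>50)&(J[:,2]<60)&(J[:,0]<82)
h,e=np.histogram(J[s,0],np.arange(20,84,1)); print({int(a):int(b) for a,b in zip(e,h) if b>15})
E
python3 look.py
```

```text
t8.30 jig [42.  -1.7 60.9] yaw 67.76 zaxis [ 0.005  -0.0098 -0.9999] F [ -7.9 -17.   25.9] Fjx -18.7 w -0.0003 q [ 0.09  0.57 -0.01  0.99 -0.01  2.05]
{48: 117, 49: 256, 52: 28, 53: 141, 54: 156, 55: 181, 56: 171, 57: 165, 58: 180, 59: 164, 60: 185, 61: 188, 62: 333, 63: 122}
```

The fingers now bear on the rib, with its front at jig x≈63, so about 12 mm remain.

Call:
apply_moves:
  steps:
    - [[0.01, 0, 0], [0, 0, 0], 0]
    - [[0.01, 0, 0], [0, 0, 0], 0]
    - [[0.01, 0, 0], [0, 0, 0], 0]
    - [[0.01, 0, 0], [0, 0, 0], 0]
    - [[0.01, 0, 0], [0, 0, 0], 0]
    - [[0.008, 0, 0], [0, 0, 0], 0]
    - [[0.004, 0, 0], [0, 0, 0], 0]
    - [[0, 0, 0], [0, 0, 0], 0]

```text
clock: 9.02
eef_pos: [0.6007, 0.0588, 0.0609]
tool_rot: [0.83, 0.557, -0.002, 0.006]
ft_force: [-7.8, -16.1, 25.4]
grip_width: 0.0001
grasp_force: 15.4
```

```bash
python3 look.py
```

```text
t9.02 jig [52.8 -1.7 60.9] yaw 67.71 zaxis [ 0.0038 -0.0123 -0.9999] F [ -7.8 -16.1  25.4] Fjx -17.8 w 0.0001 q [ 0.1   0.58  0.01  1.   -0.01  2.06]
{59: 206, 60: 169, 63: 57, 64: 150, 65: 155, 66: 183, 67: 154, 68: 185, 69: 164, 70: 185, 71: 170, 72: 179, 73: 380, 74: 50}
```

Call:
apply_moves:
  steps:
    - [[0.004, 0, 0], [0, 0, 0], 0]
    - [[0.004, 0, 0], [0, 0, 0], 0]
    - [[0.004, 0, 0], [0, 0, 0], 0]
    - [[0.004, 0, 0], [0, 0, 0], 0]
    - [[0.004, 0, 0], [0, 0, 0], 0]
    - [[0, 0, 0], [0, 0, 0], 0]
    - [[0, 0, 0], [0, 0, 0], 0]
    - [[0, 0, 0], [0, 0, 0], 0]

```text
clock: 9.73
eef_pos: [0.6008, 0.059, 0.0609]
tool_rot: [0.831, 0.556, -0.005, 0.008]
ft_force: [-11.4, -24.7, 28.4]
grip_width: 0.0
grasp_force: 18.7
```

```bash
python3 look.py
```

```text
t9.73 jig [53.1 -1.6 60.9] yaw 67.56 zaxis [ 0.001  -0.0185 -0.9998] F [-11.4 -24.7  28.4] Fjx -27.2 w 0.0000 q [ 0.11  0.58  0.01  1.   -0.02  2.07]
{59: 99, 60: 273, 63: 32, 64: 154, 65: 158, 66: 171, 67: 180, 68: 169, 69: 172, 70: 175, 71: 176, 72: 186, 73: 379, 74: 46}
```

The nose has hit the stop: I commanded 4 mm more, it moved only 0.3 mm and the force jumped to 27 N. I ease the push a little, then lift straight up.

Call:
apply_moves:
  steps:
    - [[-0.005, 0, -0.005], [0, 0, 0], 0]
    - [[-0.005, 0, -0.01], [0, 0, 0], 0]
    - [[0, 0, -0.01], [0, 0, 0], 0]
    - [[0, 0, -0.015], [0, 0, 0], 0]
    - [[0, 0, -0.02], [0, 0, 0], 0]
    - [[0, 0, -0.03], [0, 0, 0], 0]
    - [[0, 0, -0.05], [0, 0, 0], 0]
    - [[0, 0, -0.05], [0, 0, 0], 0]

```text
clock: 10.45
eef_pos: [0.5997, 0.0663, 0.0934]
tool_rot: [0.829, 0.559, -0.001, -0.001]
ft_force: [0.6, 1.1, 0.5]
grip_width: 0.0
grasp_force: 0.0
```

```bash
python3 look.py
```

```text
t10.45 jig [59.4  2.1 93.4] yaw 67.91 zaxis [-0.0029 -0.     -1.    ] F [0.6 1.1 0.5] Fjx 1.3 w 0.0000 q [0.11 0.55 0.05 1.07 0.   2.07]
{64: 104, 65: 131, 66: 107, 67: 113, 68: 118, 69: 114, 70: 134, 71: 111, 72: 138, 73: 347}
```

Call:
apply_moves:
  steps:
    - [[0, 0, -0.1], [0, 0, 0], 0]
    - [[0, 0, -0.15], [0, 0, 0], 0]
    - [[-0.05, 0, -0.15], [0, 0, 0], 0]
    - [[-0.15, 0, -0.1], [0, 0, 0], 0]
    - [[-0.18, 0, 0], [0, 0, 0], 0]
    - [[-0.18, 0, 0], [0, 0, 0], 0]
    - [[-0.18, 0, 0], [0, 0, 0], 0]
    - [[-0.15, 0, 0], [0, 0, 0], 0]

```text
clock: 11.17
eef_pos: [0.5338, -0.0993, 0.1956]
tool_rot: [0.829, 0.559, 0.001, 0.001]
ft_force: [-1.3, -1.0, -1.3]
grip_width: 0.0002
grasp_force: 0.0
```

Call:
apply_moves:
  steps:
    - [[-0.1, 0, 0], [0, 0, 0], 0]
    - [[-0.05, 0, 0], [0, 0, 0], 0]
    - [[0, 0, 0], [0, 0, 0], 0]
    - [[0, 0, 0], [0, 0, 0], 0]
    - [[0, 0, 0], [0, 0, 0], 0]
    - [[0, 0, 0], [0, 0, 0], 0]
    - [[0, 0, 0], [0, 0, 0], 0]
    - [[0, 0, 0], [0, 0, 0], 0]

```text
clock: 11.83
eef_pos: [0.523, -0.1249, 0.1942]
tool_rot: [0.829, 0.56, 0.0, -0.0]
ft_force: [-0.7, -0.5, 0.2]
grip_width: -0.0
grasp_force: 0.0
```

Run:
```python
from h import *
rel()
im,W,c=cloud('top'); np.save('top1.npy',W)
W0=np.load('top0.npy')
Q=W.reshape(-1,3); Q=Q[np.isfinite(Q[:,0])]; J=np.c_[(Q[:,:2]-O)@X,(Q[:,:2]-O)@Y,Q[:,2]]*1000
s=abs(J[:,1])<10
for a in range(-40,170,3):
    t=s&(J[:,0]>=a)&(J[:,0]<a+3)&(J[:,2]<90); print(a,np.median(J[t,2]).round(1),end="; ")
a,w=cloud('wrist')[:2]
i2=im[140:245,220:360][...,::-1]; i2=cv2.resize(i2,None,fx=4,fy=4,interpolation=cv2.INTER_CUBIC)
i3=cv2.resize(a[...,::-1],(560,420)); cv2.imwrite('pics/end.png',cv2.resize(np.vstack([i2,i3[:180]]),None,fx=1,fy=1))
```

```text
t11.83 jig [-146.5    1.7  194.2] yaw 68.08 zaxis [-1.e-04  2.e-04 -1.e+00] F [-0.7 -0.5  0.2] Fjx -0.7 w -0.0000 q [-0.23  0.34  0.    1.23  0.    1.72]
-40 22.7; -37 21.8; -34 20.2; -31 23.2; -28 21.3; -25 20.4; -22 20.8; -19 19.7; -16 21.8; -13 21.0; -10 22.5; -7 20.7; -4 22.5; -1 41.1; 2 42.7; 5 44.4; 8 45.4; 11 43.3; 14 44.4; 17 44.8; 20 42.6; 23 44.8; 26 44.6; 29 42.7; 32 44.1; 35 43.1; 38 42.5; 41 42.3; 44 45.0; 47 43.3; 50 44.2; 53 44.0; 56 44.5; 59 44.6; 62 49.7; 65 56.7; 68 56.2; 71 54.6; 74 46.5; 77 44.5; 80 45.5; 83 43.5; 86 43.7; 89 58.8; 92 61.9; 95 62.2; 98 62.9; 101 62.8; 104 63.9; 107 54.3; 110 51.0; 113 54.9; 116 52.6; 119 50.6; 122 49.9; 125 49.5; 128 47.7; 131 48.0; 134 46.2; 137 45.9; 140 48.5; 143 45.1; 146 45.7; 149 55.2; 152 57.5; 155 59.8; 158 59.4; 161 57.9; 164 41.6; 167 39.5;
```

View pics/end.png

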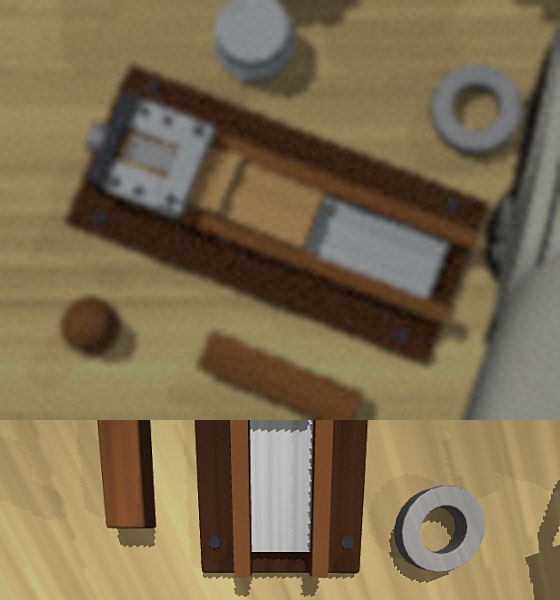

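The slide lies between the lips right up to the stop (around (130,150) px). Its tail is at jig x≈0, the rib at 65–75, and its top is at 47 mm, up against the lips. The neighbouring objects have not moved, and the arm is clear.

```bash
python3 -c "
from workcell import bot
print(bot.job_done())"
```

```text
the job is handed in; nothing more can be done
None
```

The slide is home against the end stop, held up against the lips; the arm is clear, the nearby objects did not move, and I handed the job in at about 12 s.

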